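Seat a cast carrier on the kinematic model stage

TASK

Pick up the cast carrier by its post and set it on the model stage with its three ball feet fully home, one in the cone, one in the groove and one on the flat seat, so that it sits level, then let go. The stage's top can stand anywhere along its slide, so feel for the seats with light contact: the plaster must never be pressed on the stage with more than about 15 N, nor tipped over. Leave everything else on the bench where it is.

Things in the scene. Friction and masses are not known exactly. Their poses are not given: they have to be found in the camera images.
- carrier: Cast carrier, 0.3 to 0.6 kg: aluminium plate 108 (x) x 76 (y) x 6 mm on three steel balls, carrying a horseshoe plaster arch, round front to +y. Stands on the bench at the start. Origin: level with the balls' lowest points, under the grip post; z up. Plate underside 16, top 22, arch top up to 43 mm above the origin; plate spans x -54 to 54, y -35.5 to 40.5 mm.
- grip (a point): Point on the carrier's upright grip post, a plain plastic bar 14 mm thick (carrier x), 36 mm wide (y), rising from 22 to 84 mm above the carrier's origin, straight over it. This point is on its axis, 72 mm above the origin. Hold the post by its 14 mm thickness, fingertips above the arch (over 45 mm).
- foot_c (a point): Lowest point of the carrier's ball foot at (40, -12) mm in carrier x, y: the one for the cone. Drawn over the stage towards -x it trails behind the post and slides smoothly; pushed towards +x it digs in more. All balls are 14 mm in diameter.
- foot_g (a point): Lowest point of the carrier's ball foot at (-40, -12) mm: the one for the groove.
- foot_f (a point): Lowest point of the carrier's single ball foot at (0, 33) mm, under the arch's round front: the one for the flat seat.
- stage: Model stage housing, fixed, 220 (x) x 110 (y) x 38 mm high, black handwheel at its +x end; origin at the centre of its underside, z up. On it a 180 x 86 mm top with the seats, shifted along x by an unknown -20 to +20 mm, not included in any pose given; it stays put (stiff slide). The carrier fits one way: its axes parallel to the stage's.
- cone_mid (a point): Fixed point on the housing: mouth centre of the conical seat if the top were unshifted, at (40, -12, 58) mm. The real cone lies up to 20 mm either way along stage x. Mouth 11 mm in diameter, sides rise at 45 degrees; seats and feet are polished and oiled (friction about 0.2). It is sunk in a rail (y -30 to 6, x -90 to 90 mm plus shift) whose flat face is 58 mm above the bench.
- groove_mid (a point): Fixed point on the housing at (-40, -12, 58) mm: where the groove foot's seat lies in the rail's V-groove, top unshifted. The groove runs along stage x from -90 to -20 mm (plus shift), 11 mm wide at its mouth, sides at 45 degrees. Feet fully home reach 2.6 mm below the rail's face (55.4 mm above the bench); a foot standing on the face is 2.6 mm too high.
- flat_mid (a point): Fixed point on the housing at (0, 33, 55.4) mm: where the flat foot rests, top unshifted, on a separate lower steel strip, x -60 to 60 (plus shift), y 16 to 50 mm, its face 55.4 mm above the bench.
- flask: White drinks bottle, 66 mm diameter, 200 mm tall, loose, stands on the bench; origin at the centre of its underside. Not part of the job, leave it alone.
- jar: Small glass jar, 44 mm diameter, 55 mm tall, loose, stands on the bench; origin at the centre of its underside. Not part of the job, leave it alone.
- bare_cast: Plaster dental cast on its own plaster block 74 x 84 mm, 41 mm tall, no feet and no post, loose, stands on the bench; origin at the centre of its underside. Not part of the job, leave it alone.
- spatula: Spatula lying flat, 170 mm long, loose, stands on the bench; origin at its handle or middle on the underside. Not part of the job, leave it alone.
- brush: Brush lying flat, 160 mm long, loose, stands on the bench; origin at its handle or middle on the underside. Not part of the job, leave it alone.
- burner: Dark steel bench burner, foot 60 mm in diameter, 90 mm tall, loose, stands on the bench; origin at the centre of its underside. Not part of the job, leave it alone.
- parts_tray: Open yellow plastic tray 90 x 140 x 35 mm, loose, stands on the bench; origin at the centre of its underside. Not part of the job, leave it alone.
Mind the look-alikes: they are no part of the job. What is shaped like the carrier but orange is not meant.

How it is judged:
By the outcome, as a careful person would: the job done as asked, in the order asked, and still so for the second after the job is handed in, with the robot touching nothing.
It also fails if it takes over 72 s, if anything falls off the work surface, if the arm or the gripper's body presses on something with over 40 N, if the wrist force passes 120 N, or if a joint passes its speed limit or range.

ROBOT

A 6-joint arm with a two-finger parallel gripper is mounted at the origin on the work surface. World frame = base frame: x ahead of the robot, y to its left, z up, the work surface at z = 0. Lengths are in m, angles in rad, forces in N, time in s.
With the tool pointing down it reaches from about 0.3 to 0.775 m from the base axis. Payload 14.6 kg.
Tool frame: the origin (TCP) lies at the very end of the fingers, on their centre line; the grasp point (between the pads) lies 19 mm behind it; z points along the fingers, y is the line along which they close (so a half turn about z gives the same grasp; the last joint's range is limited). The gripper opens to 94 mm and grips with 3 to 60 N. Pads are 16 mm wide; open, the fingers measure 119 mm over their backs; the gripper's body (75 mm by 177 mm) begins 78 mm behind the grasp point.
Start: joints at [-1.329, 0.3, 1.521, -0, 1.321, -0.067], TCP at [0.167, -0.524, 0.205] pointing down, gripper open.
Joint ranges: [-3.03, 3.03], [-0.79, 2.21], [0.23, 2.52], [-1.04, 4.18], [0, 3.07], [-2.55, 2.55]. Speed limits (rad/s): [2.22, 2.22, 2.57, 3.14, 3.14, 3.14].

INTERFACE

Orientations are given as [roll, pitch, yaw] about the fixed x, y, z axes, in that order (R = Rz(yaw) Ry(pitch) Rx(roll)).
In Python, from station import ctrl gives the robot as it stands.
- The arm moves only by the tool carry_out, never from a script. Its argument "motion" is text: rows parted by semicolons, each of 7 numbers parted by spaces: the shift along the world's x, y, z in m, then the turn, a rotation vector about the world's x, y, z in degrees, then the closure in counts, from 0 (fully open) to 255 (shut). In form: dx dy dz wx wy wz hand; .... A call has 1 to 20 rows; each row shifts and turns the commanded pose from where the row before left it; what a row does not reach is not made up. A row lasts 1/12 s, in which the tool goes at most 41.7 mm and 7.16 degrees, less where a joint would pass 70% of its speed; a pose out of reach is approached as far as the arm can. A call is refused whole if a number of a shift passes 0.0417 or a number of a turn 7.16, either way. A call with a gripper value outside its range is refused whole. The fingers move at their own pace and stop on an object; "grip_force" is the grip in N (left out, the last holds). Time passes only in rows, so rows that do not move let the fingers close. It gives the time, the measured TCP pose, the force, the opening and the grip force at its end, in the units of the state.
- ctrl.get_obs(): the state, without advancing time (a new reading comes with each control period).
- ctrl.camera(name): name is "scene" or "top"; returns a dict with "pixels" (384x512x3 uint8, red, green, blue), "range_z" (384x512 float32, m along the optical axis (not along the pixel's ray), 0 where there is no reading), "K" (3x3 intrinsics, pixels), "dist" ([k1, k2, p1, p2, k3] as OpenCV has them; the pictures are not rectified), "position" and "attitude" of the camera in the world. Camera axes: x right, y up, looking along -z (the intrinsics and any distortion apply to the point x, -y, -z); pixel columns grow to the right and rows downward; lengths in m; the calibration is good to about 2 mm. A picture is of the moment at which its call begins.
- ctrl.hand_in(): hands the job in; it is judged then, once.
The state is a dict: "time_s": time; "qpos": joint angles; "joint_vel": joint speeds; "tau": joint torques, N m; "ee_pos": TCP position; "eef_rot": TCP orientation; "force": force on the tool from outside, world axes, zero at the start; "moment": the same for the moment, N m; "grip_width": finger opening in m; "grip_force": force on a finger pad.
Only numpy, scipy, OpenCV 4.12 (cv2) and the standard library are available. Lean on these libraries where they do the work, as an engineer would, in place of code of your own. Each camera call takes 0.05 s, during which the arm holds its last target. There are 200 camera calls.

## Working session

There is one attempt and no reset: what is moved stays moved. The work goes in short steps, Python scripts to look and compute and a tool call to move; the robot and the scene stay as the last step left them, time stands still between calls to the robot, and variables do not carry over. Pictures are saved under pics/ and viewed, at most 10 in all, crops included, and the job is handed in when it is done.

Besides the shell and the picture viewer there is one more tool, called after "Call:" as name(argument=value, ...) on one line, values as JSON. carry_out: Moves the arm, as the interface text tells. Its arguments: {"type":"object","properties":{"motion":{"type":"string"},"grip_force":{"type":"number"}},"required":["motion"]}

```bash
mkdir -p pics; ls
cat > h.py <<'E'
import numpy as np, cv2
from station import ctrl
from scipy.spatial.transform import Rotation as R
def cam(n):
    c=ctrl.camera(n); np.savez(f'{n}.npz',**{k:np.asarray(v) for k,v in c.items()}); return c
def rot(c):
    a=np.asarray(c['attitude'],float)
    return a if a.shape==(3,3) else (R.from_euler('xyz',a).as_matrix() if a.size==3 else R.from_quat(a).as_matrix())
def rays(c,uv):
    p=cv2.undistortPoints(np.float64(uv).reshape(-1,1,2),np.float64(c['K']),np.float64(c['dist'])).reshape(-1,2)
    return np.c_[p[:,0],-p[:,1],-np.ones(len(p))]@rot(c).T
def onz(c,uv,z):
    d=rays(c,uv);o=np.asarray(c['position']); return o+d*((z-o[2])/d[:,2])[:,None]
def pts(c,uv):
    uv=np.int64(uv).reshape(-1,2); return np.asarray(c['position'])+rays(c,uv)*c['range_z'][uv[:,1],uv[:,0]][:,None]
E
python3 - <<'E'
from h import *
for n in('scene','top'):
    c=cam(n); cv2.imwrite(f'pics/{n}0.png',cv2.resize(c['pixels'][:,:,::-1],(800,600)))
    print(n,c['position'],c['attitude'],c['K'],c['dist'])
print(ctrl.get_obs())
E
```

```text
pics
scene [1.11167698 0.55832403 0.90981862] [0.7585054  0.01246002 2.35906706] [[402.78777221   0.         251.80785625]
 [  0.         402.78777221 192.65841299]
 [  0.           0.           1.        ]] [-0.10127298  0.          0.          0.          0.        ]
top [0.42379728 0.01988927 1.39969796] [ 0.11082241 -0.00216202 -1.54513934] [[471.60673322   0.         257.88349971]
 [  0.         471.60673322 189.58699717]
 [  0.           0.           1.        ]] [-0.19309804  0.          0.          0.          0.        ]
{'time_s': 0.1, 'qpos': array([-1.32860160e+00,  3.00400332e-01,  1.52151349e+00, -4.97166914e-05,
        1.32070144e+00, -6.66318550e-02]), 'joint_vel': array([-8.22803958e-04, -1.26374172e-03, -1.29547927e-03,  4.76695382e-04,
        9.29835185e-04, -1.80760269e-05]), 'tau': array([ 1.09152374e-03, -5.32644045e+01, -3.53284514e+01,  7.09357182e-02,
        2.34783848e-02, -8.21177673e-05]), 'ee_pos': array([ 0.16707914, -0.52376166,  0.20495374]), 'eef_rot': array([-3.14056911e+00, -2.00373296e-05,  3.08838906e-01]), 'force': array([-0.73045036, -0.45537885,  0.30992787]), 'moment': array([-0.00580596, -0.03011956,  0.03335105]), 'grip_force': 0.0, 'grip_width': 0.09383626860415514}
```

View pics/top0.png

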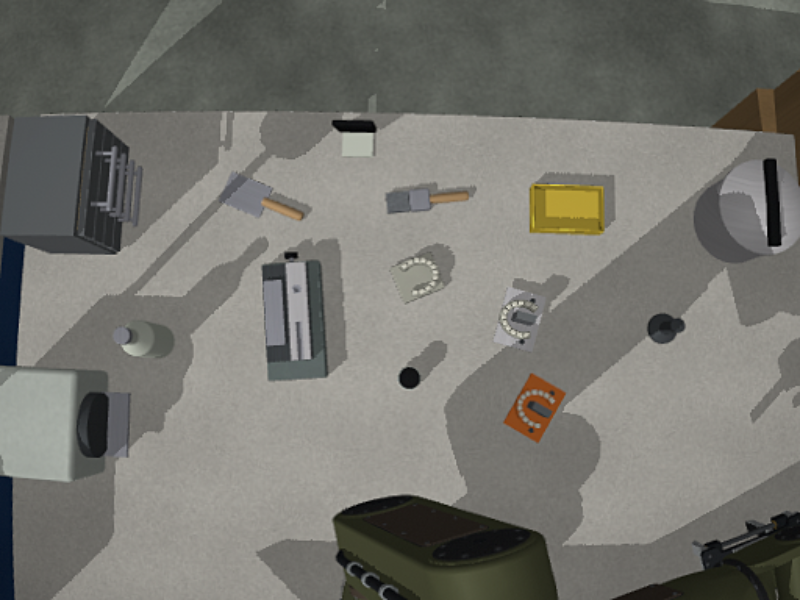

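View pics/scene0.png

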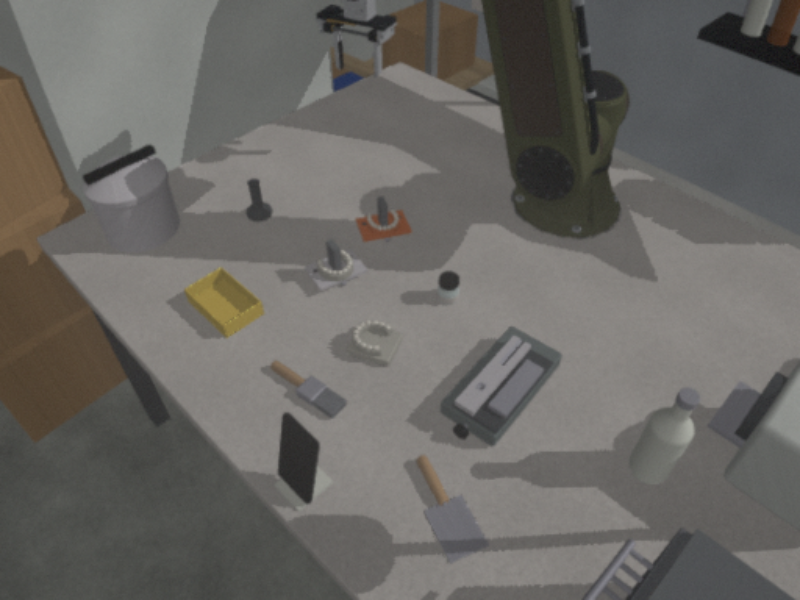

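Top view (800×600) candidates: aluminium carrier with post at (519,318), an orange look-alike at (535,408), and a bare cast without a post at (417,277). I choose (519,318). The stage is at (295,320) with its handwheel at (291,255), so stage +x points up in the image, roughly world +x. The cone is at about (296,290).

Run:
```python
from h import *
c=np.load('top.npz'); im=c['pixels'][:,:,::-1]
a=cv2.resize(im[165:235,300:360],None,fx=6.5,fy=6.5,interpolation=cv2.INTER_CUBIC)
b=cv2.resize(im[155:250,160:220],(int(60*4.8),455),interpolation=cv2.INTER_CUBIC)
cv2.imwrite('pics/crop.png',np.hstack([a,b]))
# height map of points
v,u=np.mgrid[0:384,0:512]; P=pts(c,np.c_[u.ravel(),v.ravel()]).reshape(384,512,3)
np.save('P.npy',P)
np.set_printoptions(linewidth=200)
print((P[180:226:2,310:352:2,2]*1000).astype(int))
print((P[155:250:3,164:214:2,2]*1000).astype(int))
```

```text
[[  -2    0    2   -1   -3   -8   -1   -1   -4    6   -6   -2   -3   -1   -3   -2    0 1399    1    5   -1]
 [  -8   -4    3    0    0   -4    0   -3   -1    1    0    6    0   -2    0    0    0    1    6   -1    0]
 [  -1   -3   -2   -1    2   -1   -3   24   29   19    0    0   -4   -2   -4    1    0   -4    0    3    3]
 [   0   -2   -2    1   -6    1    0   21   22   21   22   24   18    0    1   -3    0    4    0    3    2]
 [  -1    0    2    1    1    3    0   25   17   21   20   21   25   21   21   21   20   -4   -5    0   -1]
 [  -4    0    0    0    2    2   -2   21   20   21   24   20   22   17   21   22   22   22   20   24    0]
 [   0    0    0    2    0   -5   18   20   24   33   32   36   39   37   18   24   24   24   17   19    0]
 [  -5    0    0   -2   -2    4   20   35   34   44   38   36   40   40   41   38   24   20   24   26    2]
 [   3   -5    0    2    0    1   28   40   41   35   29   28   30   33   39   39   42   34   26   -3   -2]
 [   0   -2    0   -2   -1    0   37   40   37   18   23   26   21   24   18   33   43   21   24    5   -4]
 [   0    1   -4    
[... 4781 characters left out ...]
 36   34   38   40   37   38   39   39   33   34 1399    2]
 [  -3   -1    0    0   37   40   40   37   34   37   38   38   38   36   38   38   32   37   37   34   38   37   35    0    0]
 [  -3   -2   -1   -1   41   36   39   36   40   37   40   34   35   38   34   43   35   32   33   38   44   36   39   -2   -4]
 [   0   -5    2   -2   37   36   36   38   37   30   39   34   43   33   34   29   36    0    0    0   -1    0    0   -1   -1]
 [  -6   -5    2    2    0   -1   -3    0    0    0   -5   -1   -1    2    1   -7    0    0    0   -3   -1   -1    0   -1   -3]
 [  -2    0   -4   -4    3   -1   -3   -3    4    0   -1   -2    0    0    0    0   -1   -1   -1   -1    2    0   -1   -2    5]]
```

View pics/crop.png

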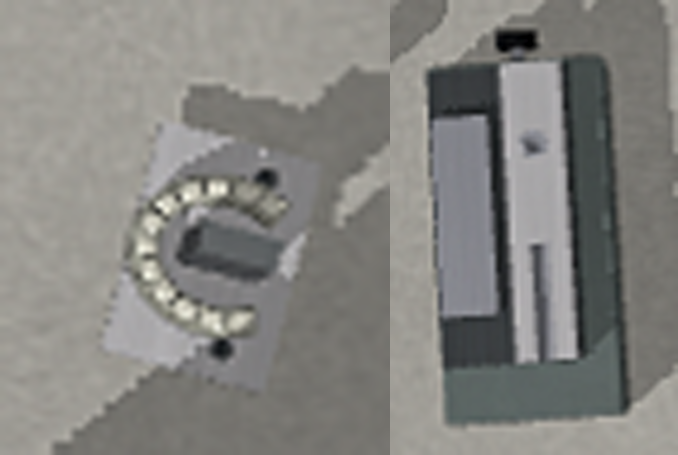

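The crop (carrier on the left, stage on the right) confirms the grey plate with a dark post and its arch front facing image left, which is world +y. The stage top is shifted well towards the handwheel. The cone is at about (533,142) in the crop, and the groove runs down from (537,243).

```bash
cat >> h.py <<'E'
def rect(c,mask,z):
    cs,_=cv2.findContours(mask.astype(np.uint8),cv2.RETR_EXTERNAL,cv2.CHAIN_APPROX_NONE)
    k=max(cs,key=cv2.contourArea).reshape(-1,2)
    w=onz(c,k,z)[:,:2]; (ctr,s,a)=cv2.minAreaRect(np.float32(w*1000)); return np.array(ctr),np.array(s),a
E
python3 - <<'E'
from h import *
c=np.load('top.npz'); P=np.load('P.npy'); Z=cv2.medianBlur(P[:,:,2].astype(np.float32),3)
def box(u0,u1,v0,v1):
    m=np.zeros((384,512),bool); m[v0:v1,u0:u1]=1; return m
B=box(308,356,176,232)
print('plate',rect(c,(Z>.011)&B,.022))
m=(Z>.055)&B
hsv=cv2.cvtColor(c['pixels'],cv2.COLOR_RGB2HSV)
print('posttop',rect(c,(P[:,:,2]>.070)&B,.084))
S=box(162,216,158,248)
print('housing',rect(c,(Z>.020)&S,.038))
g=c['pixels'].astype(int).sum(2)
cy=np.r_[159:245]
rail=(g>400)&box(180,204,158,240)&(Z>.045)
print('rail',rect(c,rail,.058), 'strip',rect(c,(g>330)&box(165,183,170,226)&(Z>.045),.0554))
print(onz(c,[[189.8,184.6]],.058), onz(c,[[190.7,205.7]],.058),'handwheel',onz(c,[[186.4,164]],.03))
# dark cone pixels
print(g[178:192,184:197])
print(g[200:212,184:200])
E
```

```text
plate (array([ 540.38769531, -198.41651917]), array([ 78.65733337, 109.01495361]), 75.79277801513672)
posttop (array([ 539.19970703, -200.70361328]), array([37.84811401, 15.13688087]), 77.40958404541016)
housing (array([535.77368164, 223.61474609]), array([239.5243988 , 112.66560364]), 5.556396007537842)
rail (array([542.63598633, 213.5435791 ]), array([179.08958435,  35.09321213]), 5.760577201843262) strip (array([538.20269775, 259.22470093]), array([119.46394348,  34.97821045]), 5.260503768920898)
[[0.5824832 0.2169829 0.058    ]] [[0.52174829 0.21189185 0.058     ]] handwheel [[0.6467999  0.23388577 0.03      ]]
[[529 507 505 496 492 496 499 493 492 505 522 458 197]
 [530 509 505 495 494 498 496 495 493 508 524 460 202]
 [536 507 507 501 494 495 497 496 496 506 525 457 200]
 [540 512 507 502 498 502 504 502 497 506 522 454 199]
 [541 514 515 491 446 460 440 461 484 507 522 482 292]
 [544 513 497 438 396 394 409 428 477 512 520 485 298]
 [545 517 490 385 298 326 374 413 423 494 523 483 296]
 [547 515 519 475 272 226 281 384 454 517 521 481 296]
 [549 513 517 497 343 229 259 360 436
[... 398 characters left out ...]
 493 505 520 481 293  98 174]
 [282 549 513 510 505 497 491 499 499 495 505 520 478 290  99 182]
 [277 547 511 508 504 499 494 503 502 495 503 516 508 370 120 181]
 [278 548 515 512 509 506 501 509 506 497 507 518 504 370 114 178]
 [279 554 518 514 519 524 511 481 483 482 509 517 503 370  94 158]
 [221 462 520 515 482 322 201 285 418 474 513 514 500 367 102 162]
 [221 465 525 517 489 335 218 297 427 480 514 513 536 448 119 168]
 [224 466 528 514 509 408 221 300 429 483 514 511 531 443 119 165]
 [228 470 526 517 508 408 222 301 431 483 516 512 530 443 105 145]
 [167 383 533 518 508 408 220 300 416 458 514 511 531 442  99 143]
 [176 391 534 518 503 403 218 300 417 461 519 513 531 467 205 147]]
```

Call:
carry_out(motion="0.0186 0.0161 0 0 0 2.9 0;0.0186 0.0161 0 0 0 2.9 0;0.0186 0.0161 0 0 0 2.9 0;0.0186 0.0161 0 0 0 2.9 0;0.0186 0.0161 0 0 0 2.9 0;0.0186 0.0161 0 0 0 2.9 0;0.0186 0.0161 0 0 0 2.9 0;0.0186 0.0161 0 0 0 2.9 0;0.0186 0.0161 0 0 0 2.9 0;0.0186 0.0161 0 0 0 2.9 0;0.0186 0.0161 0 0 0 2.9 0;0.0186 0.0161 0 0 0 2.9 0;0.0186 0.0161 0 0 0 2.9 0;0.0186 0.0161 0 0 0 2.9 0;0.0186 0.0161 0 0 0 2.9 0;0.0186 0.0161 0 0 0 2.9 0;0.0186 0.0161 0 0 0 2.9 0;0.0186 0.0161 0 0 0 2.9 0;0.0186 0.0161 0 0 0 2.9 0;0 0 0 0 0 0 0")

```text
time_s: 1.77
ee_pos: [0.5225, -0.2155, 0.2049]
eef_rot: [-3.141, -0.001, 1.276]
force: [0.2, 0.3, -0.1]
grip_width: 0.0939
grip_force: 0.0
```

Call:
carry_out(motion="0.0172 0.0147 0 0 0 2.9 0;0 0 -0.02 0 0 0 0;0 0 -0.03 0 0 0 0;0 0 -0.03 0 0 0 0;0 0 -0.03 0 0 0 0;0 0 -0.02 0 0 0 60;0 0 -0.015 0 0 0 100;0 0 -0.007 0 0 0 130;0 0 0 0 0 0 150;0 0 0 0 0 0 150;0 0 0 0 0 0 150;0 0 0 0 0 0 150")

```text
time_s: 2.77
ee_pos: [0.5382, -0.2037, 0.0546]
eef_rot: [3.14, 0.0, 1.321]
force: [-0.7, -0.6, -0.1]
grip_width: 0.0507
grip_force: 0.0
```

Call:
carry_out(motion="0.0013 0.0029 -0.0006 0 0 0 170;0 0 0 0 0 0 190;0 0 0 0 0 0 200;0 0 0 0 0 0 210;0 0 0 0 0 0 220;0 0 0 0 0 0 230;0 0 0 0 0 0 240;0 0 0 0 0 0 250;0 0 0 0 0 0 250;0 0 0 0 0 0 250;0 0 0 0 0 0 250", grip_force=25)

```text
time_s: 3.68
ee_pos: [0.5391, -0.2005, 0.0529]
eef_rot: [3.141, 0.0, 1.321]
force: [0.7, -0.6, 1.8]
grip_width: 0.0139
grip_force: 25.0
```

Call:
carry_out(motion="0 0 0.005 0 0 0 250;0 0 0.01 0 0 0 250;0 0 0.02 0 0 0 250;0 0 0.03 0 0 0 250;0 0 0.03 0 0 0 250;0 0 0.015 0 0 0 250;0 0 0 0 0 0 250;0 0 0 0 0 0 250")

```text
time_s: 4.35
ee_pos: [0.5389, -0.2004, 0.163]
eef_rot: [3.141, 0.0, 1.321]
force: [0.7, 0.6, -6.7]
grip_width: 0.0137
grip_force: 25.0
```

Run:
```python
from h import *
o=ctrl.get_obs(); print(o['force'],o['moment'],o['ee_pos'],np.degrees(o['eef_rot']))
c=cam('scene'); cv2.imwrite('pics/lift.png',cv2.resize(c['pixels'][100:230,160:360,::-1],None,fx=4,fy=4))
```

```text
[ 0.685909    0.60736745 -6.74559163] [-0.04150101 -0.0727082   0.00912425] [ 0.53888794 -0.20038068  0.16295837] [1.79978941e+02 1.89112655e-03 7.56925720e+01]
```

View pics/lift.png

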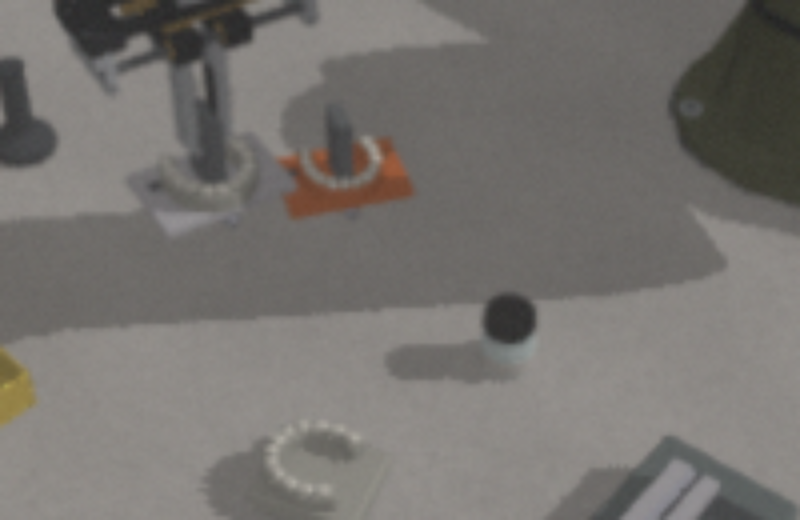

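Call:
carry_out(motion="0 0.01 0 0 0 0.5 250;0 0.02 0 0 0 1 250;0 0.025 0 0 0 1.2 250;0 0.025 0 0 0 1.2 250;0 0.025 0 0 0 1.2 250;0 0.025 0 0 0 1.2 250;0 0.025 0 0 0 1.2 250;0 0.025 0 0 0 1.2 250;0 0.025 0 0 0 1.2 250;0 0.025 0 0 0 1.2 250;0 0.025 0 0 0 1.2 250;0 0.025 0 0 0 1.2 250;0 0.025 0 0 0 1.2 250;0 0.025 0 0 0 1.2 250;0 0.025 0 0 0 1.2 250;0 0.025 0 0 0 1.2 250;0 0.025 0 0 0 1.2 250;0 0.02 0 0 0 0.3 250;0 0 0 0 0 0 250;0 0 0 0 0 0 250")

```text
time_s: 6.07
ee_pos: [0.5379, 0.2255, 0.1612]
eef_rot: [-3.139, 0.001, 1.669]
force: [0.3, 0.2, -6.3]
grip_width: 0.0137
grip_force: 25.0
```

Run:
```python
from h import *
o=ctrl.get_obs(); print(o['force'],o['moment'],o['ee_pos'],np.degrees(o['eef_rot']))
c=cam('top'); cv2.imwrite('pics/over.png',cv2.resize(c['pixels'][140:260,140:260,::-1],None,fx=5,fy=5))
c=cam('scene'); cv2.imwrite('pics/over2.png',cv2.resize(c['pixels'][170:300,240:400,::-1],None,fx=4.5,fy=4.5))
```

```text
[ 0.34794573  0.21506596 -6.34521488] [-0.04750818 -0.09769199  0.05231821] [0.53794977 0.22545991 0.16119995] [-1.79844411e+02  3.73591183e-02  9.56100351e+01]
```

View pics/over2.png

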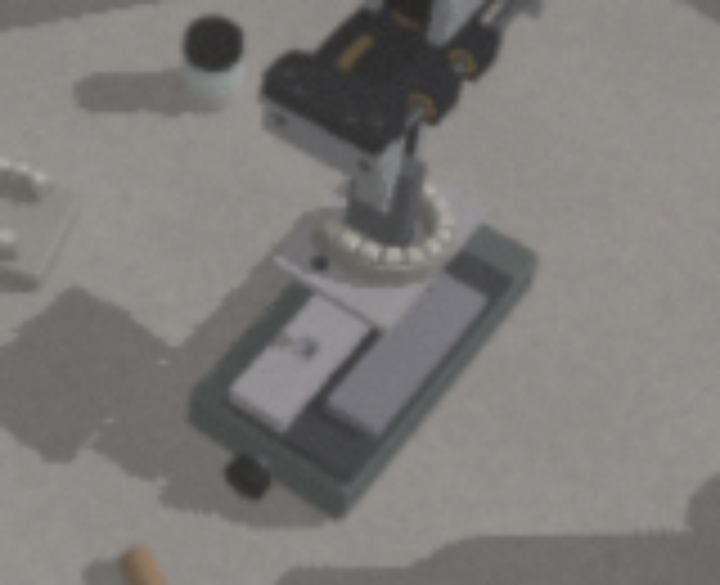

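The carrier is held over the stage with its front towards +y. The cone shows at (303,346) in this crop of the scene view. I'll cross-check the cone position and the carrier's level.

Run:
```python
from h import *
c=np.load('scene.npz')
print('cone scene',onz(c,[[240+303/4.5,170+346/4.5]],.058))
v,u=np.mgrid[0:384,0:512]
for n in('scene','top'):
    c=np.load(n+'.npz'); P=pts(c,np.c_[u.ravel(),v.ravel()])
    a=np.radians(5.6); L=(P[:,:2]-[.538,.2255])@np.array([[np.cos(a),-np.sin(a)],[np.sin(a),np.cos(a)]])
    m=(abs(L[:,0])<.06)&(abs(L[:,1]-.0025)<.045)&(P[:,2]>.115)&(P[:,2]<.145)
    q=np.c_[L[m],P[m,2]]
    for _ in range(6):
        A=np.c_[q[:,:2],np.ones(len(q))]; s=np.linalg.lstsq(A,q[:,2],rcond=None)[0]; r=q[:,2]-A@s; q=q[(r<.003)&(r>-.006)]
    print(n,len(q),'tilt deg x,y',np.degrees(s[:2]),'z0',s[2],'lo/hi',np.percentile(q[:,:2],[1,99],axis=0)*1000)
```

```text
cone scene [[0.58563486 0.21796688 0.058     ]]
scene 451 tilt deg x,y [-0.1742372   0.23901355] z0 0.12958174294022 lo/hi [[-51.12609162 -37.28891729]
 [ 57.35730842  39.69033907]]
top 90 tilt deg x,y [0.52809857 3.35032975] z0 0.12949754387101614 lo/hi [[-42.05724741 -37.29946442]
 [ 51.86167792 -23.83565852]]
```

Call:
carry_out(motion="0.0035 0.0003 0 0 0 0 250;0 0 -0.01 0 0 0 250;0 0 -0.015 0 0 0 250;0 0 -0.01 0 0 0 250;0 0 -0.008 0 0 0 250;0 0 -0.003 0 0 0 250;0 0 0 0 0 0 250;0 0 0 0 0 0 250;0 0 0 0 0 0 250")

```text
time_s: 6.92
ee_pos: [0.5429, 0.2249, 0.1175]
eef_rot: [3.141, -0.0, 1.667]
force: [-0.5, 0.4, -5.7]
grip_width: 0.0138
grip_force: 25.0
```

Run:
```python
from h import *
o=ctrl.get_obs(); print(o['force'],o['moment'],o['ee_pos'],np.degrees(o['eef_rot']))
```

```text
[-0.51262321  0.40214684 -5.65208381] [-0.08271339 -0.07781784  0.00238126] [0.5428614  0.22491919 0.11751157] [ 1.79941104e+02 -1.54227570e-02  9.54906982e+01]
```

Call:
carry_out(motion="-0.001 0.0009 -0.001 0 0 0 250;0 0 -0.001 0 0 0 250;0 0 -0.001 0 0 0 250;0 0 -0.001 0 0 0 250;0 0 0 0 0 0 250;0 0 0 0 0 0 250")

```text
time_s: 7.42
ee_pos: [0.5415, 0.2257, 0.1128]
eef_rot: [-3.141, 0.0, 1.667]
force: [0.3, -0.3, -5.8]
grip_width: 0.0138
grip_force: 25.0
```

Call:
carry_out(motion="0 0 -0.0005 0 0 0 250;0 0 -0.0005 0 0 0 250;0 0 0 0 0 0 250;0 0 0 0 0 0 250")

```text
time_s: 7.75
ee_pos: [0.5415, 0.2257, 0.1118]
eef_rot: [-3.141, 0.0, 1.667]
force: [0.7, -0.1, -5.5]
grip_width: 0.014
grip_force: 25.0
```

Call:
carry_out(motion="0 0 -0.0005 0 0 0 250;0 0 -0.0005 0 0 0 250;0 0 0 0 0 0 250;0 0 0 0 0 0 250")

```text
time_s: 8.08
ee_pos: [0.5415, 0.2257, 0.1108]
eef_rot: [-3.142, -0.0, 1.667]
force: [0.1, 0.4, -6.1]
grip_width: 0.0139
grip_force: 25.0
```

Call:
carry_out(motion="0 0 -0.0005 0 0 0 250;0 0 0 0 0 0 250;0 0 0 0 0 0 250")

```text
time_s: 8.33
ee_pos: [0.5415, 0.2257, 0.1103]
eef_rot: [-3.142, 0.0, 1.667]
force: [-0.1, 0.0, -5.0]
grip_width: 0.0137
grip_force: 25.0
```

Call:
carry_out(motion="0 0 -0.0005 0 0 0 250;0 0 0 0 0 0 250;0 0 0 0 0 0 250")

```text
time_s: 8.58
ee_pos: [0.5415, 0.2257, 0.1098]
eef_rot: [-3.142, 0.0, 1.667]
force: [-0.5, 1.3, -5.9]
grip_width: 0.0137
grip_force: 25.0
```

Call:
carry_out(motion="0 0 -0.0004 0 0 0 250;0 0 0 0 0 0 250;0 0 0 0 0 0 250")

```text
time_s: 8.83
ee_pos: [0.5416, 0.2257, 0.1095]
eef_rot: [3.141, -0.0, 1.667]
force: [0.0, 0.5, -5.0]
grip_width: 0.014
grip_force: 25.0
```

Call:
carry_out(motion="0 0 -0.0004 0 0 0 250;0 0 0 0 0 0 250;0 0 0 0 0 0 250")

```text
time_s: 9.08
ee_pos: [0.5417, 0.2258, 0.1092]
eef_rot: [3.141, -0.0, 1.667]
force: [-0.1, 1.3, -3.7]
grip_width: 0.0137
grip_force: 25.0
```

Call:
carry_out(motion="0 0 -0.0003 0 0 0 250;0 0 0 0 0 0 250;0 0 0 0 0 0 250")

```text
time_s: 9.33
ee_pos: [0.5417, 0.2259, 0.109]
eef_rot: [3.141, -0.0, 1.667]
force: [0.3, 2.3, -1.6]
grip_width: 0.0141
grip_force: 25.0
```

Call:
carry_out(motion="0 0.0004 0 0 0 0 250;0 0 0 0 0 0 250;0 0 0 0 0 0 250")

```text
time_s: 9.58
ee_pos: [0.5417, 0.2262, 0.1089]
eef_rot: [3.141, -0.0, 1.667]
force: [2.1, 1.9, -2.5]
grip_width: 0.0139
grip_force: 25.0
```

Call:
carry_out(motion="0 0.0003 -0.0003 0 0 0 250;0 0 0 0 0 0 250;0 0 0 0 0 0 250")

```text
time_s: 9.83
ee_pos: [0.5418, 0.2265, 0.1086]
eef_rot: [3.141, -0.0, 1.667]
force: [2.3, 1.5, -1.2]
grip_width: 0.0142
grip_force: 25.0
```

Run:
```python
from h import *
o=ctrl.get_obs(); print(o['force'],o['moment'],o['ee_pos'],np.degrees(o['eef_rot']))
```

```text
[ 2.28154466  1.50834975 -1.22714639] [ 0.22706499 -0.71509104  0.05814546] [0.54175431 0.2264717  0.10859539] [ 1.79965226e+02 -5.75970566e-03  9.54915142e+01]
```

Call:
carry_out(motion="0.0004 0.0003 0 0 0 0 250;0 0 0 0 0 0 250;0 0 0 0 0 0 250")

```text
time_s: 10.08
ee_pos: [0.542, 0.2267, 0.1085]
eef_rot: [3.142, 0.0, 1.667]
force: [0.5, 0.4, -0.3]
grip_width: 0.0141
grip_force: 25.0
```

Call:
carry_out(motion="0.0002 0.0001 -0.0002 0 0 0 250;0 0 0 0 0 0 250;0 0 0 0 0 0 250")

```text
time_s: 10.33
ee_pos: [0.5421, 0.2268, 0.1084]
eef_rot: [3.142, 0.0, 1.667]
force: [-0.6, -0.3, 2.1]
grip_width: 0.014
grip_force: 25.0
```

Call:
carry_out(motion="0 0 0 0 0 0 250;0 0 0 0 0 0 250;0 0 0 0 0 0 250", grip_force=5)

```text
time_s: 10.58
ee_pos: [0.5421, 0.2268, 0.1084]
eef_rot: [3.142, -0.0, 1.667]
force: [0.3, 0.1, 2.1]
grip_width: 0.0142
grip_force: 5.0
```

Call:
carry_out(motion="0 0 0 0 0 0 210;0 0 0 0 0 0 200;0 0 0 0 0 0 190;0 0 0 0 0 0 180;0 0 0 0 0 0 150;0 0 0 0 0 0 100;0 0 0 0 0 0 60;0 0 0 0 0 0 60;0 0 0 0 0 0 60")

```text
time_s: 11.33
ee_pos: [0.5421, 0.2268, 0.1082]
eef_rot: [-3.142, 0.0, 1.667]
force: [0.0, 0.0, 0.7]
grip_width: 0.0573
grip_force: 0.0
```

Released with no residual force. Now retract upward and back, then look.

Call:
carry_out(motion="0 0 0.01 0 0 0 60;0 0 0.02 0 0 0 60;0 0 0.03 0 0 0 60;0 0 0.035 0 0 0 60;0 0 0.035 0 0 0 60;-0.02 -0.03 0.02 0 0 0 60;-0.025 -0.03 0.02 0 0 0 60;-0.025 -0.03 0.01 0 0 0 60;-0.025 -0.03 0 0 0 0 60;-0.025 -0.03 0 0 0 0 60;-0.025 -0.03 0 0 0 0 60;-0.02 -0.03 0 0 0 0 60;0 -0.02 0 0 0 0 60;0 0 0 0 0 0 60;0 0 0 0 0 0 60")

```text
time_s: 12.58
ee_pos: [0.3783, -0.0022, 0.2881]
eef_rot: [3.14, 0.0, 1.665]
force: [0.1, 0.3, 0.6]
grip_width: 0.0717
grip_force: 0.0
```

Run:
```python
from h import *
v,u=np.mgrid[0:384,0:512]
t=cam('top'); s_=cam('scene')
a=cv2.resize(t['pixels'][150:250,155:225,::-1],(385,550)); b=cv2.resize(s_['pixels'][190:300,270:350,::-1],(400,550)); cv2.imwrite('pics/end.png',np.hstack([a,b]))
for n,c in(('scene',s_),('top',t)):
    P=pts(c,np.c_[u.ravel(),v.ravel()])
    an=np.radians(5.5); L=(P[:,:2]-[.542,.2268])@np.array([[np.cos(an),-np.sin(an)],[np.sin(an),np.cos(an)]])
    m=(abs(L[:,0])<.052)&(abs(L[:,1]-.0025)<.036)&(P[:,2]>.066)&(P[:,2]<.088)
    q=np.c_[L[m],P[m,2]]
    for _ in range(8):
        A=np.c_[q[:,:2],np.ones(len(q))]; s=np.linalg.lstsq(A,q[:,2],rcond=None)[0]; r=q[:,2]-A@s; q=q[(abs(r)<.006)]
    print(n,len(q),'tilt',np.degrees(s[:2]),'z0',s[2])
```

```text
scene 370 tilt [ 0.47135054 -0.12278803] z0 0.07686627789761878
top 547 tilt [ 0.4089003  -0.24992149] z0 0.07668931951491417
```

View pics/end.png

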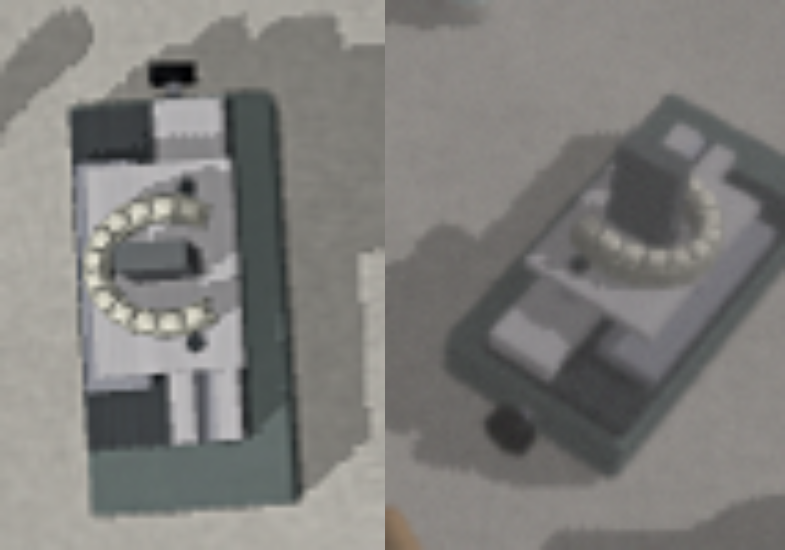

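The end picture shows the carrier seated squarely on the stage, released, with the cone and groove under the plate ends. The 0.4° tilt reading is near the noise level, so I'll average several frames, using the bench as a reference.

Run:
```python
from h import *
v,u=np.mgrid[0:384,0:512]; an=np.radians(5.5); M=np.array([[np.cos(an),-np.sin(an)],[np.sin(an),np.cos(an)]])
for n in('top','scene'):
    fr=[ctrl.camera(n) for _ in range(12)]; c=dict(fr[0]); R_=np.array([f['range_z'] for f in fr]); R_[R_==0]=np.nan
    c['range_z']=np.nanmedian(R_,0); P=pts(c,np.c_[u.ravel(),v.ravel()]); L=(P[:,:2]-[.542,.2268])@M
    def fit(m,z):
        q=np.c_[L[m],P[m,2]]; q=q[abs(q[:,2]-z)<.006]
        for _ in range(10):
            A=np.c_[q[:,:2],np.ones(len(q))]; s=np.linalg.lstsq(A,q[:,2],rcond=None)[0]; r=q[:,2]-A@s; q=q[abs(r-np.median(r))<.0025]
        return len(q),np.degrees(s[:2]),A[:,:2].mean(0)@s[:2]+s[2]
    print(n,'plate',fit((abs(L[:,0])<.05)&(abs(L[:,1]-.0025)<.034),.0774))
    print('  post top',fit((abs(L[:,0])<.006)&(abs(L[:,1])<.016),.1394))
    print('  housing -x end',fit((L[:,0]<-.095)&(L[:,0]>-.115)&(abs(L[:,1])<.045),.038),'bench',fit((abs(L[:,0])<.15)&(L[:,1]<-.08)&(L[:,1]>-.13),0))
```

```text
top plate (473, array([ 0.18259724, -0.12851879]), np.float64(0.07652228369926076))
  post top (54, array([-0.65963484, -0.49426864]), np.float64(0.13819523702730188))
  housing -x end (215, array([-1.04620389,  0.04704249]), np.float64(0.03715395562132082)) bench (1637, array([-0.00430189,  0.13550662]), np.float64(-0.0006980358116677773))
scene plate (272, array([ 0.14769734, -0.36524499]), np.float64(0.07659997538709126))
  post top (46, array([ 0.05526788, -0.11589619]), np.float64(0.13854387893466433))
  housing -x end (147, array([-0.20092954, -0.43561408]), np.float64(0.03713668000866049)) bench (1489, array([ 0.0005765 , -0.17329259]), np.float64(-0.0005512380301145926))
```

Averaged and corrected for the roughly −0.8 mm depth bias, the plate top is at 77.3 mm (fully home is 77.4 mm). It is level to about 0.2°.

```bash
python3 -c "
from station import ctrl
print(ctrl.hand_in())"
```

```text
the job is handed in; nothing more can be done
None
```

The carrier is on the stage with all three feet home by the measurements (plate top 77.3 mm against 77.4 mm nominal, level to about 0.2°), pressed with about 8 N at most by the wrist readings, and it's released and handed in.

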